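Offer up the bolt bin's lid to its hinge and hold it for the pin

TASK

The lid of the slope-top bolt bin has to be hinged again: pick it up by its black pull and lay it on the bin's sloping rim, its hinge knuckles fitted gently between the bin's knuckles so that the pin holes line up along the whole hinge. The rim is slippery and a workmate still has to drive the pin, so finish while gripping the pull and holding the lid there, at rest: do not let go. Leave the hinge pin, the rubber hammer head and the two washers where they are.

Things in the scene. Friction and masses are not known exactly. Their poses are not given: they have to be found in the camera images.
- bin: Open slope-top bolt bin of light plywood, fixed to the bench, 220 mm deep (x) x 220 wide (y), walls 12. Origin: centre of underside; x to its high back, z up. The metal-capped rim of front and side walls (12 wide) slopes up to the back at 22 degrees, from 90 high at the front face (x=-110) to 179 at the back. A fixed board 9 thick covers the top 52 of the slope and carries the bin's hinge leaf.
- bin_leaf: Bin's steel hinge leaf. Origin: mid-hinge on pin axis. x up the slope, y along the pin axis, z square to the slope, up (tilted 22 degrees). Three knuckles (18 mm diameter, 28 long, ends chamfered 2.5, pin hole 10) at y = -60, 0, 60; plate 4 thick, 150 long, x = 11.5 to 46. Board's top at z = -9, rim under board and lid at z = -18; board's edge, which the lid's edge butts against, at x = 0.5.
- lid: Loose lid of darker varnished plywood, 190 (x) x 230 (y) x 9 mm, about 0.5 kg in all; starts flat on the bench, hinge and pull upwards. Origin: centre of the underside; x to the hinge edge (x = 95), z out of the top. Slides easily on the capped rim (friction about 0.22): let go there, it slides off down the slope. In place it overhangs the front rim by 6 and the sides by 5.
- lid_leaf: Lid's steel hinge leaf, axes as the lid's. Origin: mid-hinge on its pin axis, at (95.5, 0, 18) mm in the lid. Two knuckles like the bin's at y = -30, 30, beyond the lid's edge, fit between the bin's three with 2 to spare a side. Holes line up when origin and axes coincide with bin_leaf; the lid then rests on the rim, 1 short of butting the bin's board (pushed up till it butts is right too).
- lid_pull: Black bar pull on the lid's top, axes as the lid's. Origin: centre of the bar, at (-10, 0, 39) mm in the lid's frame: 39 over the lid's underside, 30 over its top face. Bar 16 across (x), 110 long (y), 20 high (z), 20 free height under it between its two feet (16 wide, at y = -47 and 47). Grip it across x near its middle.
- hinge_pin: Steel hinge pin, 8 mm diameter, 170 long with one end bent over (32), lying on the bench; stays where it is. Origin: under the middle of the long leg, which runs along y.
- hammer_head: Black rubber hammer head, a cylinder 54 mm diameter, 70 high, standing on end; stays where it is. Origin: centre of its underside.
- washer_a: Dark hardened washer, 48 mm outside, 25 hole, 5 thick, lying flat; stays where it is. Origin: centre of its underside.
- washer_b: As washer_a; stays where it is.

How it is judged:
By the outcome, as a careful person would: the job done as asked, in the order asked, and still so for the second after the job is handed in, while the arm keeps its last pose, push and grip.
It also fails if it takes over 45 s, if anything falls off the work surface, if the arm or the gripper's body presses on something with over 40 N, if the wrist force passes 120 N, or if a joint passes its speed limit or range.

ROBOT

A 6-joint arm with a two-finger parallel gripper is mounted at the origin on the work surface. World frame = base frame: x ahead of the robot, y to its left, z up, the work surface at z = 0. Lengths are in mm, angles in rad, forces in N, time in s.
With the tool pointing down it reaches from about 350 to 775 mm from the base axis. Payload 7.3 kg.
Tool frame: the origin (TCP) lies on the centre line of the jaws, within the pads' length; the fingertips stand 22 mm ahead of it and the grasp point (between the pads) lies 3 mm ahead of it; x points along the fingers, z is the direction in which the jaws open and shut, and the axes are right-handed (so a half turn about x gives the same grasp; the last joint's range is limited). The gripper opens to 92 mm and grips with 3 to 60 N. Pads are 19 mm wide; open, the fingers measure 130 mm over their backs; the gripper's body (75 mm by 190 mm) begins 47 mm behind the grasp point.
Start: joints at [0.998, 0.342, 1.524, -0, 1.275, -0.146], TCP at [217.316, 477.929, 248.741] pointing down, gripper open.
Joint ranges: [-2.53, 2.53], [-0.77, 2.02], [0.04, 2.7], [-1, 4.14], [0.28, 2.66], [-3.11, 3.11]. Speed limits (rad/s): [2.57, 2.57, 3.14, 3.14, 3.14, 3.14].

INTERFACE

Orientations are given as [roll, pitch, yaw] about the fixed x, y, z axes, in that order (R = Rz(yaw) Ry(pitch) Rx(roll)).
In Python, from plant import readout, imaging, bot gives the robot as it stands.
- The arm moves only by the tool arm_command, never from a script. Its argument "plan" is a list of rows, each an object of numbers: "tx", "ty", "tz": the shift along the tool's x, y, z in cm; "wx", "wy", "wz": the turn, a rotation vector about the tool's x, y, z in rad; "jaw": the opening, from -1 (shut) to 1 (fully open). In form: [{"tx": .., "ty": .., "tz": .., "wx": .., "wy": .., "wz": .., "jaw": ..}, ...]. A call has 1 to 20 rows; each row shifts and turns the commanded pose from where the row before left it, along the tool's axes as they then stand; what a row does not reach is not made up. A row lasts 1/10 s, in which the tool goes at most 50 mm and 8.59 degrees, less where a joint would pass 70% of its speed; a pose out of reach is approached as far as the arm can. A call with a gripper value outside its range is refused whole. The fingers move at their own pace and stop on an object; the grip force is fixed at half the most. Time passes only in rows, so rows that do not move let the fingers close. It gives the time, the measured TCP pose, the force and the opening at its end, in the units of the state.
- readout.get_obs(): the state, without advancing time (a new reading comes with each control period).
- imaging.capture(name): name is "scene" or "top" or "wrist"; returns the picture (384x512x3 uint8, blue, green, red); there is no depth.
- imaging.get_calibration(name): a dict with "fx", "fy", "cx", "cy" (pixels), "dist" ([k1, k2, p1, p2, k3] as OpenCV has them; the pictures are not rectified), "position" and "rotation" of the camera in the world; the wrist camera has in their place "mount" (4x4, takes a point from camera to tool coordinates, whose origin is the TCP and whose axes are the tool frame's). Camera axes: x right, y up, looking along -z (the intrinsics and any distortion apply to the point x, -y, -z); pixel columns grow to the right and rows downward; lengths in mm; the calibration is good to about 2 mm. A picture is of the moment at which its call begins: read the wrist's pose just before it. get_calibration takes no time and is no camera call.
- bot.close_job(): hands the job in, once; it reports no verdict.
The state is a dict: "time": time; "joint_positions": joint angles; "dq": joint speeds; "tau": joint torques, N m; "tool_pos": TCP position; "tcp_rot": TCP orientation; "contact_force": force on the tool from outside, world axes, zero at the start; "moment": the same for the moment, N m; "grip_width": finger opening in mm.
Only numpy, scipy, OpenCV 4.12 (cv2) and the standard library are available. Lean on these libraries where they do the work, as an engineer would, in place of code of your own. Each camera call takes 0.05 s, during which the arm holds its last target.

## Working session

There is one attempt and no reset: what is moved stays moved. The work goes in short steps, Python scripts to look and compute and a tool call to move; the robot and the scene stay as the last step left them, time stands still between calls to the robot, and variables do not carry over. Pictures are saved under pics/ and viewed, and the job is handed in when it is done.

Besides the shell and the picture viewer there is one more tool, called after "Request:" as a command line: name --argument value ..., lists and objects as JSON in quotes. arm_command: Moves the arm, as the interface text tells. Its arguments: {"type":"object","properties":{"plan":{"type":"array"}},"required":["plan"]}

```bash
ls; mkdir -p pics; python3 - <<'E'
from plant import readout, imaging, bot
import cv2
print(readout.get_obs())
for n in ("scene","top","wrist"):
    print(n,imaging.get_calibration(n))
    cv2.imwrite(f"pics/{n}0.png",imaging.capture(n))
E
```

```text
pics
{'time': 0.0, 'joint_positions': array([ 9.97959887e-01,  3.42731183e-01,  1.52503512e+00, -1.71354333e-05,
        1.27540529e+00, -1.46025062e-01]), 'dq': array([ 8.08235697e-06, -9.83228389e-04, -5.17849456e-04,  4.94997301e-04,
       -6.93190611e-05, -1.83459075e-03]), 'tau': array([-2.17952487e-05, -4.31239700e+01, -2.44218493e+01,  7.19089690e-02,
        5.59267402e-02, -9.50873232e-05]), 'tool_pos': array([217.11998887, 477.5776262 , 248.03423557]), 'tcp_rot': array([ 3.00594466,  1.5692173 , -2.13325069]), 'contact_force': array([ 0.24148937,  0.53287674, -0.35970595]), 'moment': array([-0.04093257,  0.04922076,  0.03229738]), 'grip_width': 91.60233591638477}
scene {'fx': 393.2069045803601, 'fy': 393.2069045803601, 'cx': 260.28979984026444, 'cy': 200.33557128373388, 'dist': array([-0.05872457,  0.        ,  0.        ,  0.        ,  0.        ]), 'position': array([ 936.04680717, -164.18027805,  759.17231839]), 'rotation': array([ 0.50024528, -0.01175523,  1.0747866 ])}
top {'fx': 443.7019538107761, 'fy': 443.7019538107761, 'cx': 262.7289540460339, 'cy': 194.7895429836602, 'dist': array([-0.11976421,  0.        ,  0.        ,  0.        ,  0.        ]), 'position': array([4.20088849e+02, 6.34446880e-01, 1.22066489e+03]), 'rotation': array([ 0.18381212,  0.00996802, -1.54393333])}
wrist {'fx': 329.3583635223653, 'fy': 329.3583635223653, 'cx': 254.80562461897202, 'cy': 187.69765272206962, 'dist': array([-0.09617133,  0.        ,  0.        ,  0.        ,  0.        ]), 'mount': array([[-1.78874233e-04,  3.05675462e-01, -9.52135747e-01,
        -1.34280719e+02],
       [ 8.89293189e-04,  9.52135434e-01,  3.05675195e-01,
         8.24155104e+01],
       [ 9.99999589e-01, -7.92050418e-04, -4.42147602e-04,
         9.57180070e-02],
       [ 0.00000000e+00,  0.00000000e+00,  0.00000000e+00,
         1.00000000e+00]])}
```

View pics/scene0.png

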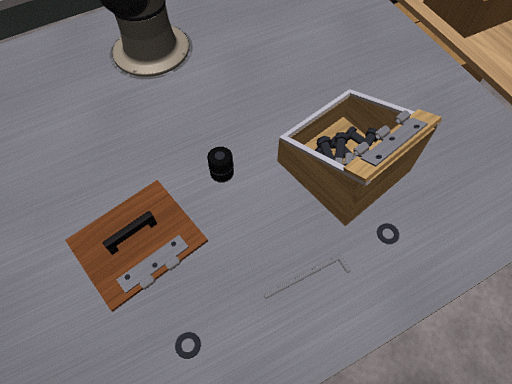

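View pics/top0.png

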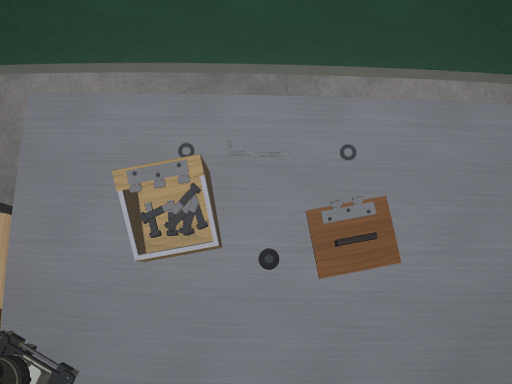

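View pics/wrist0.png

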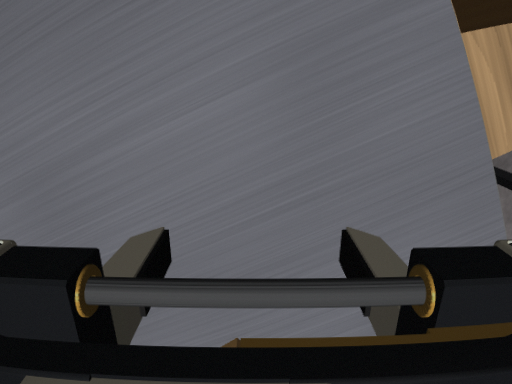

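The scene view shows the lid at about (137,245) with its pull at (130,232), and the bin at (360,155). In the top view the lid is at about (353,237) and the bin at (168,208). The hammer head is between them at (269,259).

```bash
cat > h.py <<'E'
import numpy as np, cv2
from scipy.spatial.transform import Rotation as R
from plant import readout, imaging, bot
def rot(r): return R.from_euler('xyz',r).as_matrix()
def campose(n,obs=None):
    c=imaging.get_calibration(n)
    if 'mount' in c:
        o=obs or readout.get_obs(); Rt=rot(o['tcp_rot']); M=c['mount']
        return c,Rt@M[:3,:3],Rt@M[:3,3]+o['tool_pos']
    return c,rot(c['rotation']),np.array(c['position'])
def K(c): return np.array([[c['fx'],0,c['cx']],[0,c['fy'],c['cy']],[0,0,1.]])
def rays(cp,px):
    c,Rc,p=cp
    u=cv2.undistortPoints(np.array(px,float).reshape(-1,1,2),K(c),np.array(c['dist'])).reshape(-1,2)
    d=np.c_[u[:,0],-u[:,1],-np.ones(len(u))]@Rc.T
    return p,d/np.linalg.norm(d,axis=1)[:,None]
def onz(cp,px,z):
    p,d=rays(cp,px); return p+d*((z-p[2])/d[:,2])[:,None]
def proj(cp,X):
    c,Rc,p=cp; q=(np.atleast_2d(X)-p)@Rc; q=q*[1,-1,-1]
    return cv2.projectPoints(q.reshape(-1,1,3),np.zeros(3),np.zeros(3),K(c),np.array(c['dist']))[0].reshape(-1,2)
def tri(cps,pxs):
    A=0;b=0;L=[]
    for cp,px in zip(cps,pxs):
        p,d=rays(cp,[px]);P=np.eye(3)-np.outer(d[0],d[0]);A=A+P;b=b+P@p;L.append((p,P))
    X=np.linalg.solve(A,b); return X,[np.linalg.norm(P@(X-p)) for p,P in L]
E
python3 - <<'E'
from h import *
S=campose('scene');T=campose('top')
s=cv2.imread('pics/scene0.png');t=cv2.imread('pics/top0.png')
for n,im,cp in (('s',s,S),('t',t,T)):
    hsv=cv2.cvtColor(im,cv2.COLOR_BGR2HSV)
    m=((hsv[...,0]<14)&(hsv[...,1]>110)&(hsv[...,2]>40)).astype(np.uint8)
    m=cv2.morphologyEx(m,cv2.MORPH_CLOSE,np.ones((9,9)))
    c=max(cv2.findContours(m,0,1)[0],key=cv2.contourArea)
    print(n,cv2.contourArea(c)); q=cv2.minAreaRect(c);
    ap=cv2.approxPolyDP(c,6,True)[:,0]; print(ap.tolist()); print(onz(cp,ap,9).round(0).tolist())
    x,y,w,h=cv2.boundingRect(c)
    if n=='s': cv2.imwrite('pics/s_lid.png',cv2.resize(im[170:320,50:230],None,fx=4,fy=4,interpolation=2)); cv2.imwrite('pics/s_bin.png',cv2.resize(im[80:230,265:450],None,fx=4,fy=4,interpolation=2))
    else: cv2.imwrite('pics/t_bin.png',cv2.resize(im[145:270,105:225],None,fx=4.6,fy=4.6,interpolation=2))
print('base',onz(S,[(150,52)],0),onz(T,[(269,259)],70),onz(S,[(220,155)],70))
E
```

```text
s 7701.5
[[157, 180], [66, 239], [111, 310], [142, 289], [121, 289], [125, 271], [173, 237], [185, 241], [181, 260], [206, 240]]
[[425.0, -141.0, 9.0], [470.0, -362.0, 9.0], [655.0, -325.0, 9.0], [644.0, -258.0, 9.0], [625.0, -294.0, 9.0], [594.0, -275.0, 9.0], [571.0, -162.0, 9.0], [591.0, -143.0, 9.0], [625.0, -167.0, 9.0], [609.0, -104.0, 9.0]]
t 4593.0
[[385, 196], [364, 200], [375, 203], [375, 215], [321, 221], [330, 206], [306, 211], [319, 277], [400, 262]]
[[650.0, -323.0, 9.0], [637.0, -263.0, 9.0], [630.0, -294.0, 9.0], [596.0, -294.0, 9.0], [576.0, -143.0, 9.0], [618.0, -168.0, 9.0], [602.0, -102.0, 9.0], [423.0, -139.0, 9.0], [468.0, -361.0, 9.0]]
base [[ 1.25698301e+01 -6.20850893e+00  1.13686838e-13]] [[465.93719102  -2.81262037  70.        ]] [[471.28462823  -1.14610522  70.        ]]
```

View pics/s_bin.png

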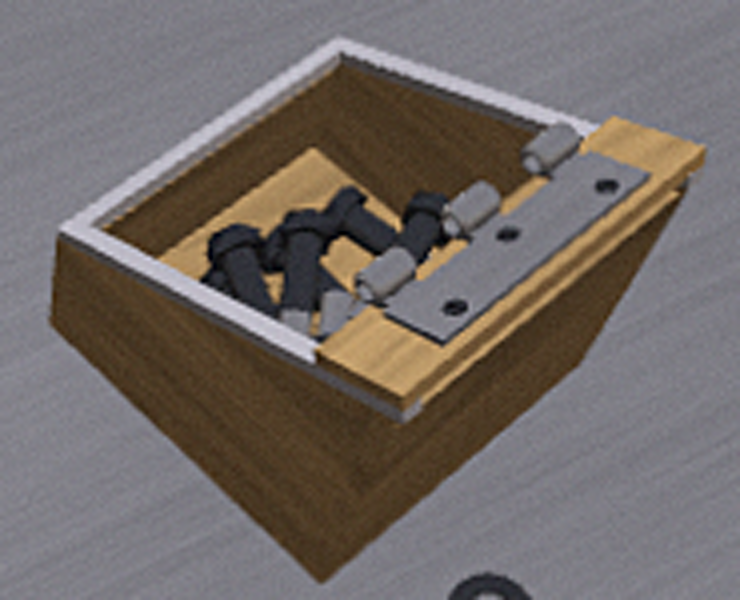

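View pics/t_bin.png

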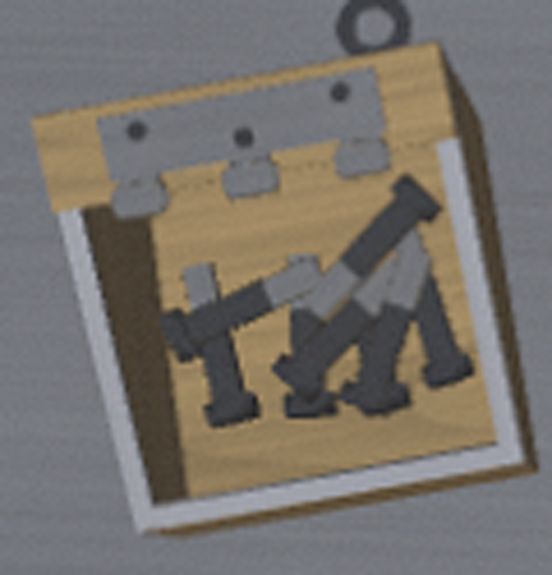

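View pics/s_lid.png

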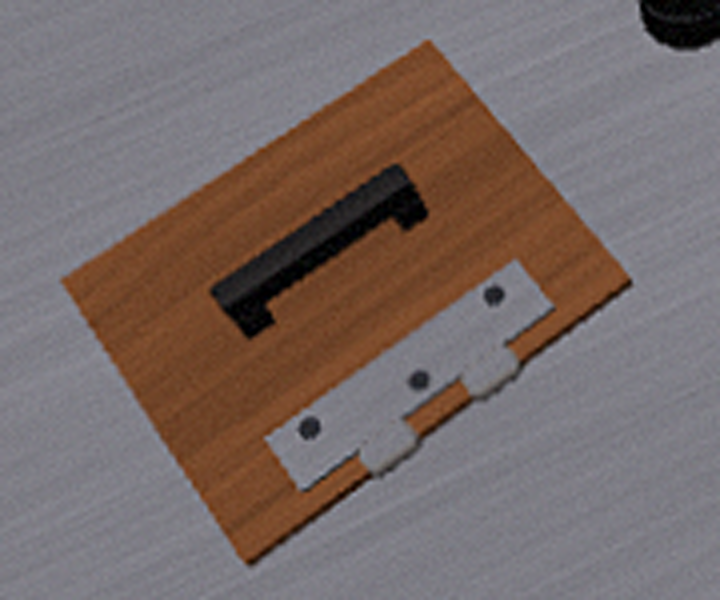

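```bash
python3 - <<'E'
from h import *
o=readout.get_obs(); print(rot(o['tcp_rot']).round(3))
S=campose('scene');T=campose('top')
def s(p): return (265+p[0]/4-.375,80+p[1]/4-.375)
def t(p): return (105+p[0]/4.6-.39,145+p[1]/4.6-.39)
P={'frontL':((338,40),(140,530)),'frontR':((62,230),(523,462)),'boardBackL':((706,150),(33,118)),'boardBackR':((408,395),(437,43)),
'leafBL':((648,170),(98,120)),'leafBR':((447,340),(377,68))}
X={}
for k,(a,b) in P.items():
    x,e=tri([S,T],[s(a),t(b)]);X[k]=x;print(k,x.round(1),np.round(e,1))
for a,b in (('frontL','frontR'),('boardBackL','boardBackR'),('leafBL','leafBR')):
    d=X[a]-X[b];print(np.linalg.norm(d),np.degrees(np.arctan2(-d[0],d[1])))
E
```

```text
[[-0.001 -0.91   0.414]
 [-0.001  0.414  0.91 ]
 [-1.     0.    -0.001]]
frontL [452.7 342.5  83.7] [0.6 0.6]
frontR [497.9 129.1  82.9] [1.2 1.2]
boardBackL [665.  387.9 182.5] [0.6 0.6]
boardBackR [710.5 173.6 183.6] [1.5 1.5]
leafBL [663.5 350.6 186.4] [0.2 0.2]
leafBR [695.9 204.6 185.4] [1.8 1.8]
218.07406800390876 11.949425014922522
219.1615027615425 11.995752096461947
149.61679585682097 12.533756087539064
```

Request:
arm_command --plan '[{"tx": -1.4,"wx": 0.1335},{"tx": -1.4,"wx": 0.1335},{"tx": -1.4,"wx": 0.1335},{"tx": -1.4,"wx": 0.1335},{"tx": -1.4,"wx": 0.1335},{"tx": -1.4,"wx": 0.1335},{"tx": -1.4,"wx": 0.1335},{"ty": -3,"tz": 3},{"ty": -3,"tz": 3},{"ty": -3,"tz": 3},{"ty": -3,"tz": 3},{"ty": -3,"tz": 3},{"ty": -3,"tz": 3},{"ty": -3,"tz": 3},{"ty": -3,"tz": 3},{"ty": -3,"tz": 3},{"ty": -3,"tz": 3},{"ty": -3,"tz": 3},{"ty": -3,"tz": 3}]'

```text
invalid input at $.plan[0]: expected keys tx, ty, tz, wx, wy, wz, jaw
```

```bash
python3 - <<'E'
from h import *
import json
o=readout.get_obs(); im=imaging.capture('wrist'); cv2.imwrite('pics/w1.png',im)
json.dump({k:np.array(v).tolist() for k,v in o.items()},open('w1.json','w'))
print(o['time'],o['tool_pos'],rot(o['tcp_rot']).round(3),o['joint_positions'].round(2),o['contact_force'])
E
```

```text
0.15 [217.14149558 477.68395408 248.22338038] [[-0.001 -0.91   0.414]
 [-0.001  0.414  0.91 ]
 [-1.     0.    -0.001]] [ 1.    0.34  1.52  0.    1.28 -0.15] [-0.18026389  0.16474992  0.00444635]
```

View pics/w1.png

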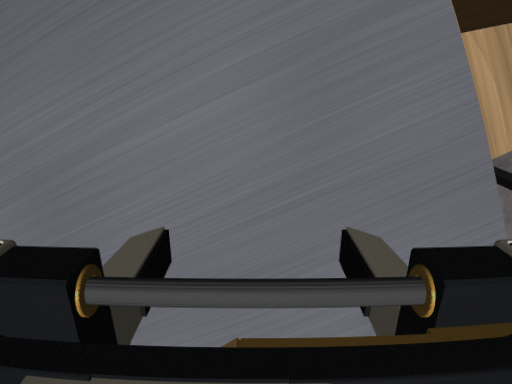

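The call was refused because every key has to be present, so the picture still shows the start view.

Request:
arm_command --plan '[{"tx": -1.4,"ty": 0,"tz": 0,"wx": 0.1335,"wy": 0,"wz": 0,"jaw": 1},{"tx": -1.4,"ty": 0,"tz": 0,"wx": 0.1335,"wy": 0,"wz": 0,"jaw": 1},{"tx": -1.4,"ty": 0,"tz": 0,"wx": 0.1335,"wy": 0,"wz": 0,"jaw": 1},{"tx": -1.4,"ty": 0,"tz": 0,"wx": 0.1335,"wy": 0,"wz": 0,"jaw": 1},{"tx": -1.4,"ty": 0,"tz": 0,"wx": 0.1335,"wy": 0,"wz": 0,"jaw": 1},{"tx": -1.4,"ty": 0,"tz": 0,"wx": 0.1335,"wy": 0,"wz": 0,"jaw": 1},{"tx": -1.4,"ty": 0,"tz": 0,"wx": 0.1335,"wy": 0,"wz": 0,"jaw": 1},{"tx": 0,"ty": -3,"tz": 3,"wx": 0,"wy": 0,"wz": 0,"jaw": 1},{"tx": 0,"ty": -3,"tz": 3,"wx": 0,"wy": 0,"wz": 0,"jaw": 1},{"tx": 0,"ty": -3,"tz": 3,"wx": 0,"wy": 0,"wz": 0,"jaw": 1},{"tx": 0,"ty": -3,"tz": 3,"wx": 0,"wy": 0,"wz": 0,"jaw": 1},{"tx": 0,"ty": -3,"tz": 3,"wx": 0,"wy": 0,"wz": 0,"jaw": 1},{"tx": 0,"ty": -3,"tz": 3,"wx": 0,"wy": 0,"wz": 0,"jaw": 1},{"tx": 0,"ty": -3,"tz": 3,"wx": 0,"wy": 0,"wz": 0,"jaw": 1},{"tx": 0,"ty": -3,"tz": 3,"wx": 0,"wy": 0,"wz": 0,"jaw": 1},{"tx": 0,"ty": -3,"tz": 3,"wx": 0,"wy": 0,"wz": 0,"jaw": 1},{"tx": 0,"ty": -3,"tz": 3,"wx": 0,"wy": 0,"wz": 0,"jaw": 1},{"tx": 0,"ty": -3,"tz": 3,"wx": 0,"wy": 0,"wz": 0,"jaw": 1},{"tx": 0,"ty": -3,"tz": 3,"wx": 0,"wy": 0,"wz": 0,"jaw": 1}]'

```text
time: 2.1
tool_pos: [645.5, 199.5, 346.4]
tcp_rot: [2.789, 1.57, 2.999]
contact_force: [1.2, 0.4, 0.4]
grip_width: 91.8
```

```bash
cat >> h.py <<'E'
import json
def snap(n,name):
    o=readout.get_obs(); im=imaging.capture(n); cv2.imwrite(f'pics/{name}.png',im)
    json.dump({k:np.array(v).tolist() for k,v in o.items()},open(f'{name}.json','w'))
    print('t',round(o['time'],2),'pos',o['tool_pos'].round(1),'q',o['joint_positions'].round(2),'F',o['contact_force'].round(1),'w',round(o['grip_width'],1)); print(rot(o['tcp_rot']).round(3).tolist())
    return im
def load(name):
    o=json.load(open(f'{name}.json')); return {k:np.array(v) for k,v in o.items()}
E
python3 -c "
from h import *
snap('wrist','w2')"
```

```text
t 2.1 pos [645.5 199.5 346.4] q [ 0.19  0.61  0.83  0.    1.7  -0.02] F [1.2 0.4 0.4] w 91.8
[[-0.0, -0.208, 0.978], [0.0, 0.978, 0.208], [-1.0, 0.0, -0.0]]
```

View pics/w2.png

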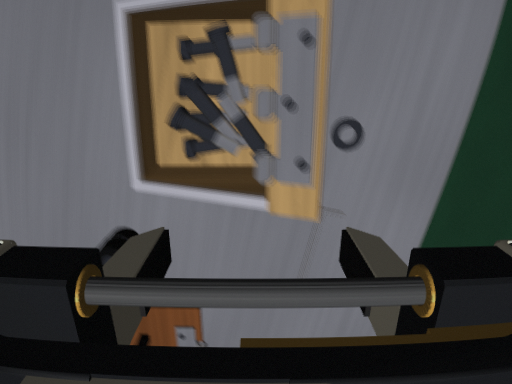

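The whole bin hinge is in view, at columns 255–330 and rows 10–200, but it's blurred by motion. I'll move nearer, let the arm settle and look again.

Request:
arm_command --plan '[{"tx": 2,"ty": 1,"tz": -2,"wx": 0,"wy": 0,"wz": 0,"jaw": 1},{"tx": 2,"ty": 1,"tz": -2,"wx": 0,"wy": 0,"wz": 0,"jaw": 1},{"tx": 0,"ty": 0,"tz": 0,"wx": 0,"wy": 0,"wz": 0,"jaw": 1},{"tx": 0,"ty": 0,"tz": 0,"wx": 0,"wy": 0,"wz": 0,"jaw": 1},{"tx": 0,"ty": 0,"tz": 0,"wx": 0,"wy": 0,"wz": 0,"jaw": 1}]'

```text
time: 2.65
tool_pos: [602.1, 212.0, 308.1]
tcp_rot: [-0.037, 1.568, 0.173]
contact_force: [-0.1, 0.5, 0.1]
grip_width: 91.6
```

```bash

python3 -c "
from h import *
im=snap('wrist','w3')
cv2.imwrite('pics/w3c.png',cv2.resize(im[0:230,90:360],None,fx=2.6,fy=2.6,interpolation=2))"
```

```text
t 2.65 pos [602.1 212.  308.1] q [ 0.22  0.53  1.07 -0.    1.54  0.01] F [-0.1  0.5  0.1] w 91.6
[[0.003, -0.208, 0.978], [0.001, 0.978, 0.208], [-1.0, -0.0, 0.003]]
```

View pics/w3c.png

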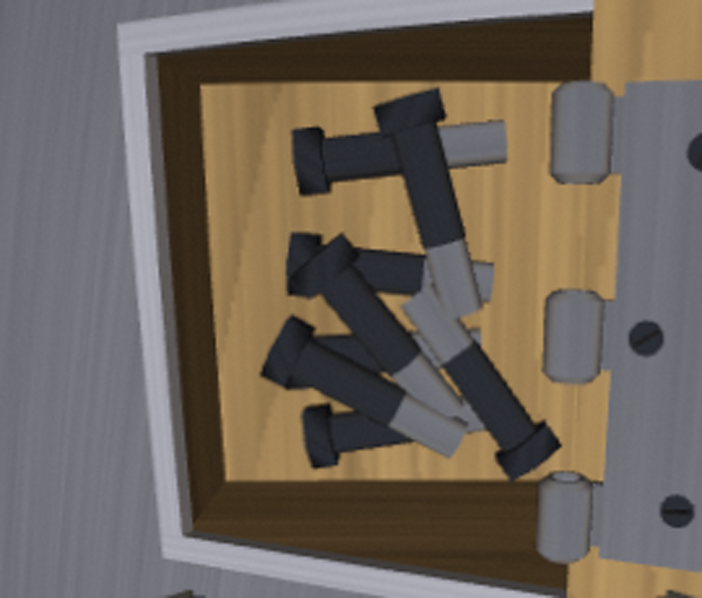

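```bash

python3 -c "
from h import *
im=cv2.imread('pics/w3.png')
cv2.imwrite('pics/w3d.png',cv2.resize(im[10:230,270:410],None,fx=2.7*1,fy=2.7,interpolation=2))
cv2.imwrite('pics/w3e.png',cv2.resize(im[0:225,125:185],None,fx=2.6,fy=2.6,interpolation=2))"
```

```text
(no output)
```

View pics/w3d.png

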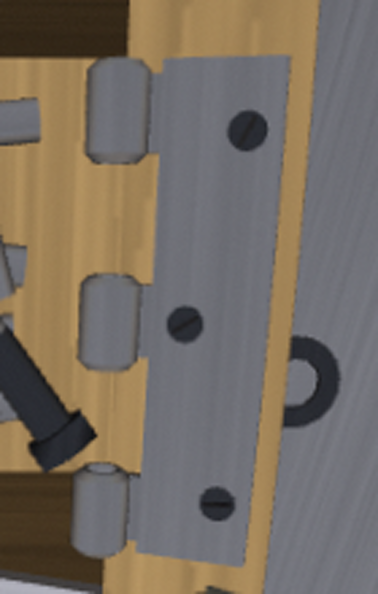

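```bash
cat >> h.py <<'E'
from scipy.optimize import least_squares
def fit(cp,obj,px,X0,zyaw=None,w=None):
    """pose of object (rotvec+t in world) from points"""
    obj=np.array(obj,float);px=np.array(px,float)
    f=lambda v:(proj(cp,obj@R.from_rotvec(v[:3]).as_matrix().T+v[3:])-px).ravel()
    r=least_squares(f,X0,loss='soft_l1',x_scale=[.1]*3+[10]*3); return r.x,f(r.x).reshape(-1,2)
E
python3 - <<'E'
from h import *
cp=campose('wrist',load('w3'))
d=lambda a:(270+a[0]/2.7-.3,10+a[1]/2.7-.3); c=lambda a:(90+a[0]/2.6-.3,a[1]/2.6-.3)
px=[d((164,60)),d((290,56)),d((243,566)),d((136,551)),c((118,25)),c((164,557)),c((147,54)),c((192,532))]
obj=[(11.5,75,-5),(46,75,-5),(46,-75,-5),(11.5,-75,-5),(-184.78,110,-18),(-184.78,-110,-18),(-171.84,98,-18),(-171.84,-98,-18)]
R0=R.from_euler('xyz',[0,-np.radians(22),np.radians(12)])
x0=np.r_[R0.as_rotvec(),640,268,175]
for free in (0,1):
    if free: x,e=fit(cp,obj,px,x0)
    else:
        O=np.array(obj)
        g=lambda v:(proj(cp,O@R.from_euler('xyz',[0,-np.radians(22),v[0]]).as_matrix().T+np.r_[v[1:]])-px).ravel()
        r=least_squares(g,[.2,640,268,175],x_scale=[.1,10,10,10],loss='soft_l1');x=np.r_[R.from_euler('xyz',[0,-np.radians(22),r.x[0]]).as_rotvec(),r.x[1:]];e=g(r.x).reshape(-1,2)
    print(x[3:].round(1),R.from_rotvec(x[:3]).as_euler('xyz',degrees=True).round(2));print(e.round(1).tolist())
    Rm=R.from_rotvec(x[:3]).as_matrix();t=x[3:]
    print('underside z', (Rm@np.array([-184.78,0,-18])+t)[2]-90)
    for y in (60,0,-60):
        p=proj(cp,np.array([[0,y+14,0],[0,y,0],[0,y-14,0.]])@Rm.T+t); print(y,((p-[270,10]+.3)*2.7).round(0).tolist())
    # other cams
    for n in('scene','top'):
        q=proj(campose(n),np.array(obj)@Rm.T+t); print(n,q.round(1).tolist())
E
```

```text
[637.8 267.4 172.7] [ -0.   -22.    12.08]
[[-0.2, -0.3], [-0.1, -0.1], [0.1, -0.0], [-0.1, 0.0], [0.6, 0.0], [0.4, -0.3], [0.4, 0.1], [-2.4, 1.3]]
underside z -3.239562551854263
60 [[120.0, 62.0], [118.0, 113.0], [116.0, 164.0]]
0 [[111.0, 275.0], [109.0, 322.0], [107.0, 367.0]]
-60 [[102.0, 467.0], [100.0, 508.0], [98.0, 549.0]]
scene [[411.4, 117.8], [426.8, 123.4], [375.1, 165.5], [360.1, 158.2], [348.8, 89.3], [278.6, 137.4], [349.4, 93.2], [286.7, 136.6]]
top [[129.5, 183.6], [126.3, 169.9], [186.5, 158.5], [189.4, 172.4], [135.3, 259.3], [219.2, 244.0], [138.6, 253.7], [213.6, 240.1]]
[638.  267.1 172.6] [  0.61 -22.07  12.03]
[[-0.2, -0.1], [-0.1, 0.2], [0.2, -0.0], [0.1, -0.0], [0.1, -0.1], [1.1, -0.7], [-0.0, -0.0], [-1.7, 0.9]]
underside z -3.473661487278818
60 [[120.0, 63.0], [118.0, 114.0], [116.0, 165.0]]
0 [[112.0, 276.0], [110.0, 323.0], [108.0, 368.0]]
-60 [[103.0, 467.0], [101.0, 509.0], [99.0, 549.0]]
scene [[411.4, 117.6], [426.8, 123.2], [375.0, 165.9], [360.0, 158.6], [348.8, 89.0], [278.7, 137.9], [349.5, 92.9], [286.8, 137.0]]
top [[129.5, 183.6], [126.3, 169.8], [186.6, 158.5], [189.5, 172.3], [135.2, 259.3], [219.2, 243.8], [138.5, 253.8], [213.6, 239.9]]
```

Request:
arm_command --plan '[{"tx": 1.44,"ty": -4.25,"tz": -0.99,"wx": 0,"wy": 0,"wz": 0,"jaw": 1},{"tx": 1.44,"ty": -4.25,"tz": -0.99,"wx": 0,"wy": 0,"wz": 0,"jaw": 1},{"tx": 1.44,"ty": -4.25,"tz": -0.99,"wx": 0,"wy": 0,"wz": 0,"jaw": 1},{"tx": 1.44,"ty": -4.25,"tz": -0.99,"wx": 0,"wy": 0,"wz": 0,"jaw": 1},{"tx": 1.44,"ty": -4.25,"tz": -0.99,"wx": 0,"wy": 0,"wz": 0,"jaw": 1},{"tx": 1.44,"ty": -4.25,"tz": -0.99,"wx": 0,"wy": 0,"wz": 0,"jaw": 1},{"tx": 1.44,"ty": -4.25,"tz": -0.99,"wx": 0,"wy": 0,"wz": 0,"jaw": 1},{"tx": 1.44,"ty": -4.25,"tz": -0.99,"wx": 0,"wy": 0,"wz": 0,"jaw": 1},{"tx": 1.44,"ty": -4.25,"tz": -0.99,"wx": 0,"wy": 0,"wz": 0,"jaw": 1},{"tx": 1.44,"ty": -4.25,"tz": -0.99,"wx": 0,"wy": 0,"wz": 0,"jaw": 1},{"tx": 1.44,"ty": -4.25,"tz": -0.99,"wx": 0,"wy": 0,"wz": 0,"jaw": 1},{"tx": 0,"ty": 0,"tz": 0,"wx": 0,"wy": 0,"wz": 0,"jaw": 1},{"tx": 0,"ty": 0,"tz": 0,"wx": 0,"wy": 0,"wz": 0,"jaw": 1},{"tx": 0,"ty": 0,"tz": 0,"wx": 0,"wy": 0,"wz": 0,"jaw": 1}]'

```text
time: 4.1
tool_pos: [592.5, -267.5, 149.1]
tcp_rot: [-0.381, 1.569, -0.171]
contact_force: [0.2, -0.9, 0.0]
grip_width: 91.7
```

```bash

python3 -c "
from h import *
im=snap('wrist','w4')
cv2.imwrite('pics/w4c.png',cv2.resize(im[0:230,110:380],None,fx=2.6,fy=2.6,interpolation=2))"
```

```text
t 4.1 pos [ 592.5 -267.5  149.1] q [-0.54  0.65  1.29  0.    1.2  -0.75] F [ 0.2 -0.9  0. ] w 91.7
[[0.001, -0.208, 0.978], [-0.0, 0.978, 0.208], [-1.0, -0.0, 0.001]]
```

View pics/w4c.png

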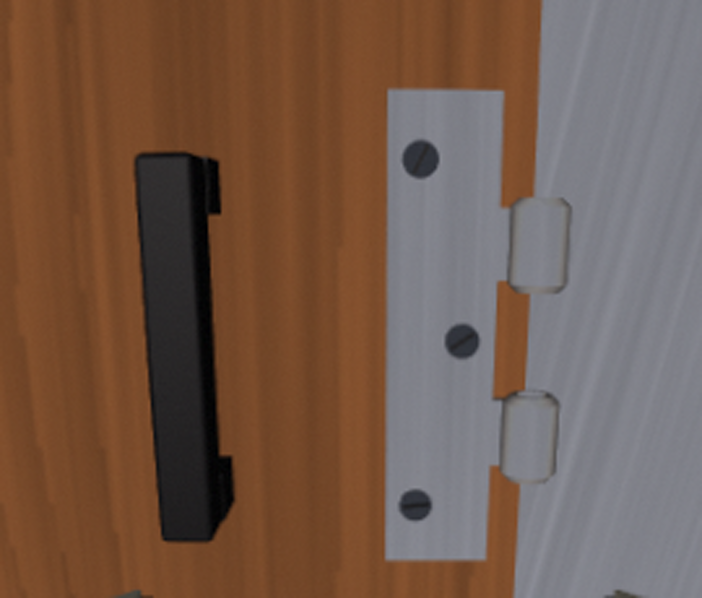

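```bash
python3 - <<'E'
from h import *
cp=campose('wrist',load('w4'))
c=lambda a:(110+a[0]/2.6-.3,a[1]/2.6-.3)
px=[c(a) for a in ((387,89),(503,91),(487,559),(386,559),(136,156),(190,154),(210,540),(163,540))]
O=np.array([(-46,75,-5),(-11.5,75,-5),(-11.5,-75,-5),(-46,-75,-5),(-113.5,55,31),(-97.5,55,31),(-97.5,-55,31),(-113.5,-55,31)],float)
for z in (None,18.):
    Z=lambda v:v[3] if z is None else z
    g=lambda v:(proj(cp,O@R.from_euler('z',v[0]).as_matrix().T+np.r_[v[1:3],Z(v)])-px).ravel()
    r=least_squares(g,[.2,629,-213,18],x_scale=[.1,10,10,10],loss='soft_l1');v=r.x
    print(np.degrees(v[0]),v[1:3],Z(v));print(g(v).reshape(-1,2).round(1).tolist())
    Rm=R.from_euler('z',v[0]).as_matrix();t=np.r_[v[1:3],Z(v)]
    print('pull',Rm@[-105.5,0,21]+t)
    for y in (30,-30):
        p=proj(cp,np.array([[0,y+14,0],[0,y,0],[0,y-14,0.]])@Rm.T+t); print(y,((p-[110,0]+.3)*2.6).round(0).tolist())
    for n in('scene','top'):
        print(n,proj(campose(n),O@Rm.T+t).round(1).tolist())
E
```

```text
12.08930409684762 [ 631.89803735 -213.43692366] 13.964163172323186
[[-0.0, 0.5], [-0.3, 0.1], [-0.6, -0.4], [-0.1, -0.4], [-0.9, -0.7], [1.3, -0.4], [2.0, 0.8], [-0.3, 0.7]]
pull [ 528.73777931 -235.53242461   34.96416317]
30 [[539.0, 198.0], [537.0, 245.0], [535.0, 291.0]]
-30 [[530.0, 393.0], [528.0, 435.0], [526.0, 476.0]]
scene [[178.5, 234.7], [188.2, 246.5], [125.3, 292.9], [116.1, 279.7], [148.6, 210.2], [152.9, 215.5], [105.7, 248.0], [101.6, 242.2]]
top [[323.3, 222.7], [320.7, 210.5], [373.2, 200.5], [375.9, 212.6], [337.5, 244.5], [336.3, 238.6], [376.3, 230.8], [377.6, 236.7]]
12.12654408571985 [ 631.96782976 -213.23953965] 18.0
[[0.1, -0.4], [0.6, -0.8], [0.1, 1.1], [0.1, 1.2], [-2.4, -1.3], [0.2, -1.0], [1.2, 2.5], [-1.3, 2.5]]
pull [ 528.82195471 -235.40208601   39.        ]
30 [[542.0, 197.0], [540.0, 245.0], [538.0, 292.0]]
-30 [[533.0, 395.0], [530.0, 438.0], [528.0, 480.0]]
scene [[178.3, 233.9], [188.0, 245.8], [124.8, 292.4], [115.6, 279.1], [148.2, 209.2], [152.5, 214.6], [105.0, 247.3], [100.9, 241.4]]
top [[323.4, 222.5], [320.8, 210.2], [373.4, 200.3], [376.2, 212.3], [337.7, 244.4], [336.5, 238.4], [376.6, 230.6], [377.9, 236.5]]
```

The lid's yaw (12.1°) matches the bin's. The pull centre is near (528.8, -235.4, 39), so I'll go and grip it.

Request:
arm_command --plan '[{"tx": 1.0,"ty": 2.23,"tz": -2.78,"wx": 0,"wy": 0,"wz": 0,"jaw": 1},{"tx": 1.0,"ty": 2.23,"tz": -2.78,"wx": 0,"wy": 0,"wz": 0,"jaw": 1},{"tx": 2.2,"ty": 0,"tz": 0,"wx": 0,"wy": 0,"wz": 0,"jaw": 1},{"tx": 2.2,"ty": 0,"tz": 0,"wx": 0,"wy": 0,"wz": 0,"jaw": 1},{"tx": 2.2,"ty": 0,"tz": 0,"wx": 0,"wy": 0,"wz": 0,"jaw": 0.3},{"tx": 1.5,"ty": 0,"tz": 0,"wx": 0,"wy": 0,"wz": 0,"jaw": 0.0},{"tx": 0.6,"ty": 0,"tz": 0,"wx": 0,"wy": 0,"wz": 0,"jaw": -0.3},{"tx": 0,"ty": 0,"tz": 0,"wx": 0,"wy": 0,"wz": 0,"jaw": -0.5},{"tx": 0,"ty": 0,"tz": 0,"wx": 0,"wy": 0,"wz": 0,"jaw": -1},{"tx": 0,"ty": 0,"tz": 0,"wx": 0,"wy": 0,"wz": 0,"jaw": -1},{"tx": 0,"ty": 0,"tz": 0,"wx": 0,"wy": 0,"wz": 0,"jaw": -1},{"tx": 0,"ty": 0,"tz": 0,"wx": 0,"wy": 0,"wz": 0,"jaw": -1},{"tx": 0,"ty": 0,"tz": 0,"wx": 0,"wy": 0,"wz": 0,"jaw": -1}]'

```text
time: 5.45
tool_pos: [528.2, -236.1, 41.6]
tcp_rot: [-0.557, 1.57, -0.348]
contact_force: [-0.5, -0.2, -0.1]
grip_width: 24.4
```

```bash

python3 -c "
from h import *
im=snap('wrist','w5')
print(readout.get_obs()['moment'])"
```

```text
t 5.45 pos [ 528.2 -236.1   41.6] q [-0.55  0.67  1.61  0.    0.86 -0.76] F [-0.5 -0.2 -0.1] w 24.4
[[0.0, -0.208, 0.978], [-0.0, 0.978, 0.208], [-1.0, -0.0, 0.0]]
[-0.05746215  0.04007365 -0.01943345]
```

View pics/w5.png

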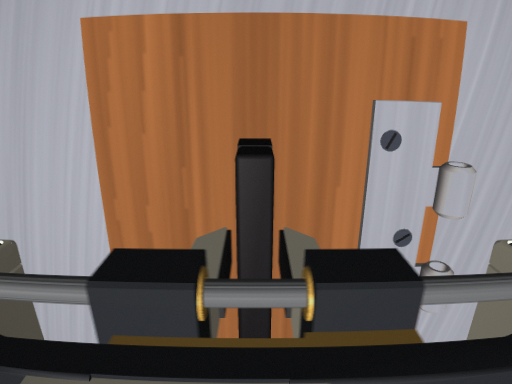

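The bar sits centred between the fingers at (255,230), but they're still closing. I'll let them finish, then lift a little.

Request:
arm_command --plan '[{"tx": 0,"ty": 0,"tz": 0,"wx": 0,"wy": 0,"wz": 0,"jaw": -1},{"tx": 0,"ty": 0,"tz": 0,"wx": 0,"wy": 0,"wz": 0,"jaw": -1},{"tx": 0,"ty": 0,"tz": 0,"wx": 0,"wy": 0,"wz": 0,"jaw": -1},{"tx": 0,"ty": 0,"tz": 0,"wx": 0,"wy": 0,"wz": 0,"jaw": -1},{"tx": -0.5,"ty": 0,"tz": 0,"wx": 0,"wy": 0,"wz": 0,"jaw": -1},{"tx": -1.5,"ty": 0,"tz": 0,"wx": 0,"wy": 0,"wz": 0,"jaw": -1},{"tx": -1.5,"ty": 0,"tz": 0,"wx": 0,"wy": 0,"wz": 0,"jaw": -1},{"tx": 0,"ty": 0,"tz": 0,"wx": 0,"wy": 0,"wz": 0,"jaw": -1},{"tx": 0,"ty": 0,"tz": 0,"wx": 0,"wy": 0,"wz": 0,"jaw": -1},{"tx": 0,"ty": 0,"tz": 0,"wx": 0,"wy": 0,"wz": 0,"jaw": -1}]'

```text
time: 6.5
tool_pos: [527.4, -235.5, 75.2]
tcp_rot: [2.347, 1.569, 2.557]
contact_force: [-1.1, -0.5, -4.7]
grip_width: 16.0
```

```bash

python3 - <<'E'
from h import *
im=snap('wrist','w6')
print(readout.get_obs()['moment'])
cv2.imwrite('pics/w6c.png',cv2.resize(im[80:330,340:512],None,fx=2.3,fy=2.3,interpolation=2))
o=readout.get_obs()
Rb=R.from_euler('xyz',[0,-np.radians(22),np.radians(12.08)]).as_matrix();L=np.array([637.8,267.4,175.9])
for off in ((0,0,0),(-30,0,50),(-25,0,4)):
    T=Rb@(np.array([-105.5,-.56,23.6])+off)+L
    d=T-o['tool_pos']; print(off,T.round(1),'delta in current tool axes cm',(rot(o['tcp_rot']).T@d/10).round(2))
E
```

```text
t 6.5 pos [ 527.4 -235.5   75.2] q [-0.55  0.62  1.58  0.    0.94 -0.76] F [-1.1 -0.5 -4.7] w 16.0
[[-0.002, -0.208, 0.978], [0.001, 0.978, 0.208], [-1.0, 0.002, -0.002]]
[-0.14672799  0.19525615 -0.02728416]
(0, 0, 0) [533.6 244.5 158.3] delta in current tool axes cm [-8.25 46.84 10.58]
(-30, 0, 50) [488.1 234.8 193.4] delta in current tool axes cm [-11.75  46.84   5.92]
(-25, 0, 4) [509.5 239.4 152.6] delta in current tool axes cm [-7.68 46.84  8.11]
```

View pics/w6.png

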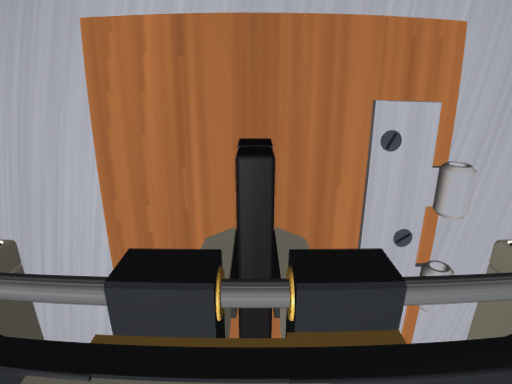

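Request:
arm_command --plan '[{"tx": -2,"ty": 0,"tz": 0,"wx": 0,"wy": 0,"wz": 0,"jaw": -1},{"tx": -3,"ty": 0,"tz": 0,"wx": 0,"wy": 0,"wz": 0,"jaw": -1},{"tx": -4,"ty": 0,"tz": 0,"wx": 0,"wy": 0,"wz": 0,"jaw": -1},{"tx": -4,"ty": 0,"tz": 0,"wx": 0,"wy": 0,"wz": 0,"jaw": -1},{"tx": -4,"ty": 1,"tz": 0,"wx": 0,"wy": 0,"wz": 0,"jaw": -1},{"tx": -3,"ty": 2.5,"tz": 0.5,"wx": 0,"wy": 0,"wz": 0,"jaw": -1},{"tx": -1,"ty": 4,"tz": 0.5,"wx": 0,"wy": 0,"wz": 0,"jaw": -1},{"tx": 0,"ty": 4.5,"tz": 0.5,"wx": 0,"wy": 0,"wz": 0,"jaw": -1},{"tx": 0,"ty": 4.5,"tz": 0.5,"wx": 0,"wy": 0,"wz": 0,"jaw": -1},{"tx": 0,"ty": 4.5,"tz": 0.5,"wx": 0,"wy": 0,"wz": 0,"jaw": -1},{"tx": 0,"ty": 4.5,"tz": 0.5,"wx": 0,"wy": 0,"wz": 0,"jaw": -1},{"tx": 0,"ty": 4.5,"tz": 0.5,"wx": 0,"wy": 0,"wz": 0,"jaw": -1},{"tx": 0,"ty": 4.5,"tz": 0.5,"wx": 0,"wy": 0,"wz": 0,"jaw": -1},{"tx": 0,"ty": 4.5,"tz": 0.5,"wx": 0,"wy": 0,"wz": 0,"jaw": -1},{"tx": 0,"ty": 3.8,"tz": 0.5,"wx": 0,"wy": 0,"wz": 0,"jaw": -1},{"tx": 0,"ty": 2.7,"tz": 0.5,"wx": 0,"wy": 0,"wz": 0,"jaw": -1},{"tx": 0,"ty": 1.3,"tz": 0.4,"wx": 0,"wy": 0,"wz": 0,"jaw": -1},{"tx": 0,"ty": 0,"tz": 0,"wx": 0,"wy": 0,"wz": 0,"jaw": -1}]'

```text
time: 8.35
tool_pos: [488.2, 235.4, 285.4]
tcp_rot: [3.06, 1.569, -3.011]
contact_force: [1.0, -0.3, -4.7]
grip_width: 15.8
```

Request:
arm_command --plan '[{"tx": 0,"ty": 0,"tz": 0,"wx": 0,"wy": -0.064,"wz": 0,"jaw": -1},{"tx": 0,"ty": 0,"tz": 0,"wx": 0,"wy": -0.064,"wz": 0,"jaw": -1},{"tx": 0,"ty": 0,"tz": 0,"wx": 0,"wy": -0.064,"wz": 0,"jaw": -1},{"tx": 0,"ty": 0,"tz": 0,"wx": 0,"wy": -0.064,"wz": 0,"jaw": -1},{"tx": 0,"ty": 0,"tz": 0,"wx": 0,"wy": -0.064,"wz": 0,"jaw": -1},{"tx": 0,"ty": 0,"tz": 0,"wx": 0,"wy": -0.064,"wz": 0,"jaw": -1},{"tx": 0,"ty": 0,"tz": 0,"wx": 0,"wy": 0,"wz": 0,"jaw": -1},{"tx": 0,"ty": 0,"tz": 0,"wx": 0,"wy": 0,"wz": 0,"jaw": -1},{"tx": 0,"ty": 0,"tz": 0,"wx": 0,"wy": 0,"wz": 0,"jaw": -1}]'

```text
time: 9.25
tool_pos: [489.0, 233.5, 286.4]
tcp_rot: [-0.001, 1.188, 0.208]
contact_force: [0.5, -0.1, -4.1]
grip_width: 15.7
```

```bash
cat >> h.py <<'E'
Rb=R.from_euler('xyz',[0,-np.radians(22),np.radians(12.08)]).as_matrix();L=np.array([637.8,267.4,175.9])
def rel(o,g=(-105.5,-.56,23.6)):
    "tool relative to bin-leaf: offset of the lid from seated (leaf axes mm) and rot error"
    Rt=rot(o['tcp_rot']); Rl=np.c_[Rt[:,2],Rt[:,1],-Rt[:,0]]
    lid=o['tool_pos']-Rl@np.array(g)
    print('lid off seated, leaf axes',(Rb.T@(lid-L)).round(2),'roterr deg',np.degrees(R.from_matrix(Rb.T@Rl).as_rotvec()).round(2))
E
python3 - <<'E'
from h import *
im=snap('wrist','w7'); o=load('w7'); rel(o); print(o['moment'])
s=imaging.capture('scene'); cv2.imwrite('pics/s7.png',s)
E
```

```text
t 9.25 pos [489.  233.5 286.4] q [ 0.33  0.16  1.72 -0.06  0.88  0.15] F [ 0.5 -0.1 -4.1] w 15.7
[[0.366, -0.207, 0.907], [0.077, 0.978, 0.192], [-0.928, -0.0, 0.374]]
lid off seated, leaf axes [  5.34  -1.64 135.87] roterr deg [-0.06  0.06 -0.11]
[-0.26015064  0.72354553  0.01544241]
```

View pics/w7.png

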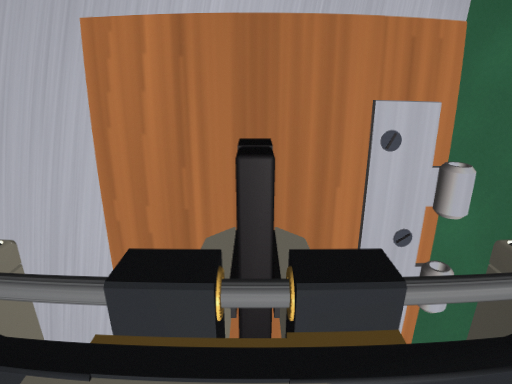

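View pics/s7.png

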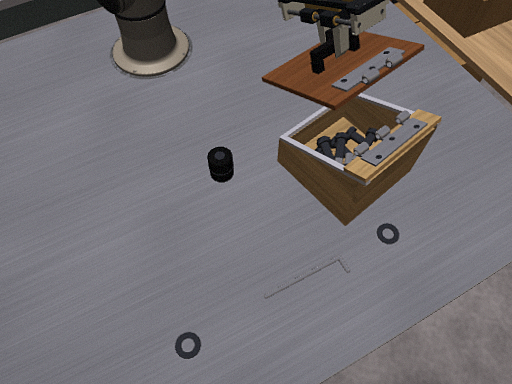

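Request:
arm_command --plan '[{"tx": 2,"ty": 0.05,"tz": -1.5,"wx": 0,"wy": 0,"wz": 0,"jaw": -1},{"tx": 2.5,"ty": 0.05,"tz": -1.5,"wx": 0,"wy": 0,"wz": 0,"jaw": -1},{"tx": 2.5,"ty": 0.06,"tz": -0.5,"wx": 0,"wy": 0,"wz": 0,"jaw": -1},{"tx": 2,"ty": 0,"tz": 0,"wx": 0,"wy": 0,"wz": 0,"jaw": -1},{"tx": 1.5,"ty": 0,"tz": 0,"wx": 0,"wy": 0,"wz": 0,"jaw": -1},{"tx": 0,"ty": 0,"tz": 0,"wx": 0,"wy": 0,"wz": 0,"jaw": -1},{"tx": 0,"ty": 0,"tz": 0,"wx": 0,"wy": 0,"wz": 0,"jaw": -1},{"tx": 0,"ty": 0,"tz": 0,"wx": 0,"wy": 0,"wz": 0,"jaw": -1}]'

```text
time: 10.15
tool_pos: [495.3, 237.2, 176.9]
tcp_rot: [0.001, 1.185, 0.21]
contact_force: [0.0, 0.4, -4.5]
grip_width: 15.9
```

```bash

python3 - <<'E'
from h import *
im=snap('wrist','w8'); o=load('w8'); rel(o); print(o['moment'])
s=imaging.capture('scene'); cv2.imwrite('pics/s8.png',s);t=imaging.capture('top'); cv2.imwrite('pics/t8.png',t)
cv2.imwrite('pics/s8c.png',cv2.resize(s[80:200,270:450],None,fx=4,fy=4,interpolation=2))
cv2.imwrite('pics/w8c.png',cv2.resize(im[0:330,340:512],None,fx=1.8,fy=1.8,interpolation=2))
E
```

```text
t 10.15 pos [495.3 237.2 176.9] q [ 0.33  0.3   1.88 -0.08  0.58  0.18] F [ 0.   0.4 -4.5] w 15.9
[[0.368, -0.208, 0.906], [0.078, 0.978, 0.193], [-0.927, 0.0, 0.376]]
lid off seated, leaf axes [-29.15   0.74  32.01] roterr deg [-0.02 -0.09 -0.08]
[-0.1760125   0.74814906 -0.00487511]
```

View pics/w8c.png

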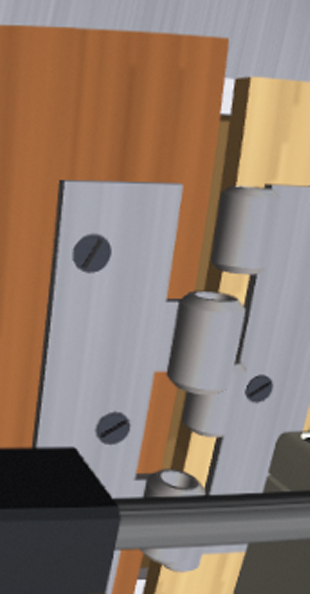

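View pics/s8c.png

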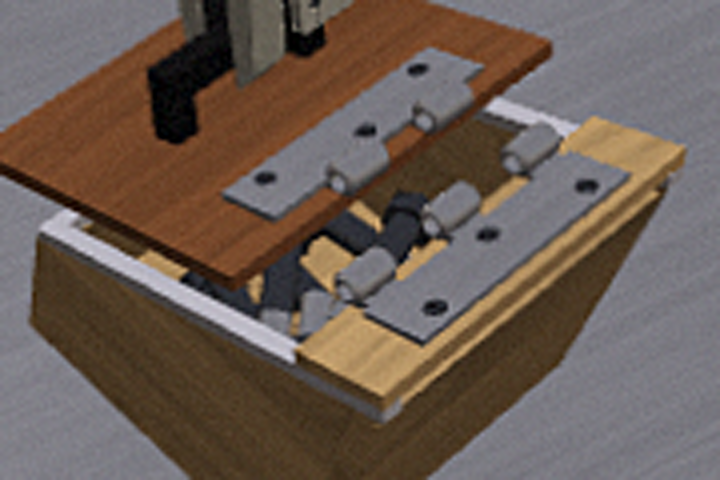

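Request:
arm_command --plan '[{"tx": 1,"ty": -0.02,"tz": 0.3,"wx": 0,"wy": 0,"wz": 0,"jaw": -1},{"tx": 1,"ty": -0.03,"tz": 0.3,"wx": 0,"wy": 0,"wz": 0,"jaw": -1},{"tx": 0.5,"ty": 0,"tz": 0,"wx": 0,"wy": 0,"wz": 0,"jaw": -1},{"tx": 0,"ty": 0,"tz": 0,"wx": 0,"wy": 0,"wz": 0,"jaw": -1},{"tx": 0,"ty": 0,"tz": 0,"wx": 0,"wy": 0,"wz": 0,"jaw": -1},{"tx": 0,"ty": 0,"tz": 0,"wx": 0,"wy": 0,"wz": 0,"jaw": -1}]'

```text
time: 10.9
tool_pos: [509.6, 239.8, 155.0]
tcp_rot: [0.0, 1.187, 0.21]
contact_force: [0.8, -0.1, -4.4]
grip_width: 15.7
```

```bash

python3 - <<'E'
from h import *
im=snap('wrist','w9'); o=load('w9'); rel(o); print(o['moment'])
s=imaging.capture('scene'); cv2.imwrite('pics/s9.png',s)
cv2.imwrite('pics/s9c.png',cv2.resize(s[80:200,270:450],None,fx=4.4,fy=4.4,interpolation=2))
cv2.imwrite('pics/w9c.png',cv2.resize(im[60:310,340:512],None,fx=2.4,fy=2.4,interpolation=2))
E
```

```text
t 10.9 pos [509.6 239.8 155. ] q [ 0.33  0.36  1.87 -0.09  0.54  0.18] F [ 0.8 -0.1 -4.4] w 15.7
[[0.367, -0.208, 0.907], [0.078, 0.978, 0.193], [-0.927, 0.0, 0.375]]
lid off seated, leaf axes [-23.93   0.22   6.22] roterr deg [-0.02 -0.01 -0.07]
[-0.21189639  0.75634826  0.0155978 ]
```

View pics/w9c.png

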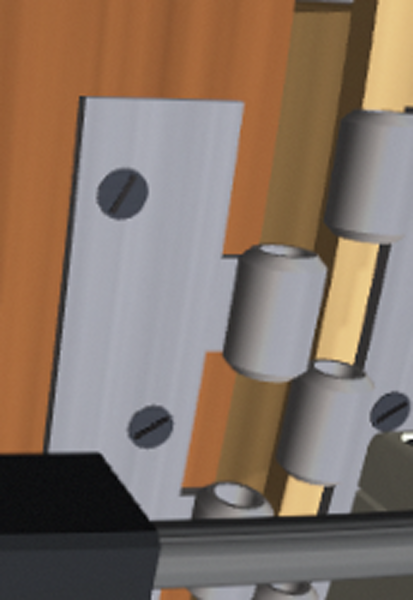

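View pics/s9c.png

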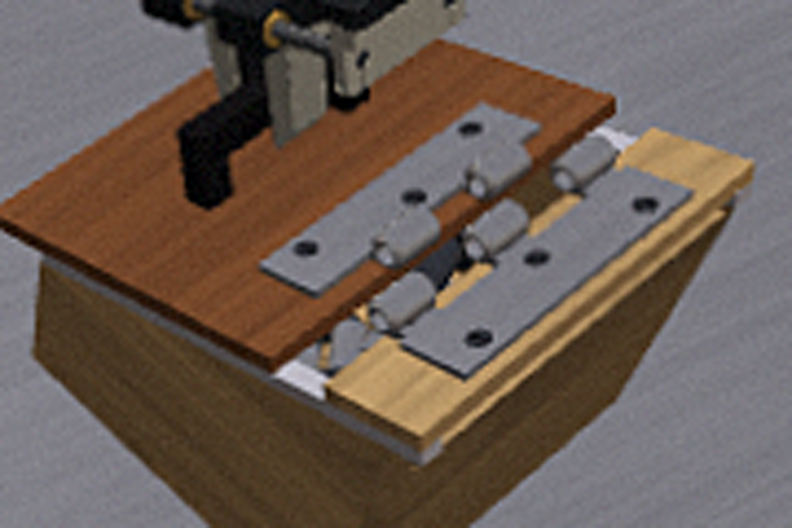

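```bash
cat >> h.py <<'E'
def overlay(name,out,crop,f,lid_off=None,g=(-105.5,-.56,23.6),cam='wrist',oname=None):
    o=load(oname or name); cp=campose(cam,o)
    im=cv2.imread(f'pics/{name}.png'); x0,x1,y0,y1=crop
    big=cv2.resize(im[y0:y1,x0:x1],None,fx=f,fy=f,interpolation=2)
    Rt=rot(o['tcp_rot']); Rl=np.c_[Rt[:,2],Rt[:,1],-Rt[:,0]]; tl=o['tool_pos']-Rl@np.array(g)
    a=np.linspace(0,2*np.pi,60)
    def dr(P,Rm,t,col):
        p=(proj(cp,P@Rm.T+t)-[x0,y0]+.5)*f-.5
        cv2.polylines(big,[np.round(p*8).astype(np.int32)],False,col,1,cv2.LINE_AA,3)
    for ys,Rm,t,col,sg in (((60,0,-60),Rb,L,(0,0,255),1),((30,-30),Rl,tl,(0,255,0),-1)):
        for y in ys:
            for yy,r in ((y-14,6.5),(y+14,6.5),(y+11.5,9),(y-11.5,9),(y+14,5)): dr(np.c_[r*np.cos(a),0*a+yy,r*np.sin(a)],Rm,t,col)
        dr(np.array([(sg*11.5,75,-5),(sg*46,75,-5),(sg*46,-75,-5),(sg*11.5,-75,-5),(sg*11.5,75,-5)],float),Rm,t,col)
    cv2.imwrite(f'pics/{out}.png',big)
E
python3 - <<'E'
from h import *
overlay('w9','w9o',(340,512,60,310),2.4)
overlay('s9','s9o',(320,440,85,185),6,cam='scene',oname='w9')
E
```

```text
(no output)
```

View pics/w9o.png

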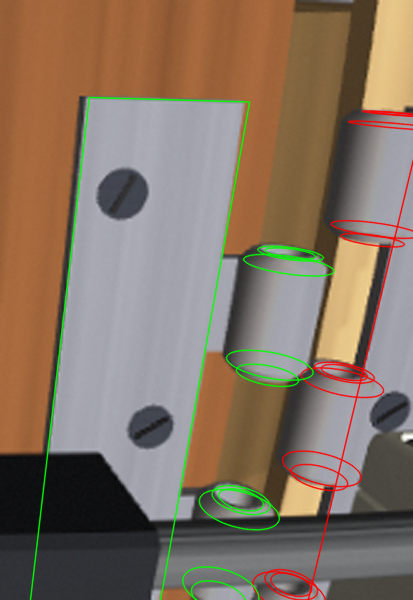

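View pics/s9o.png

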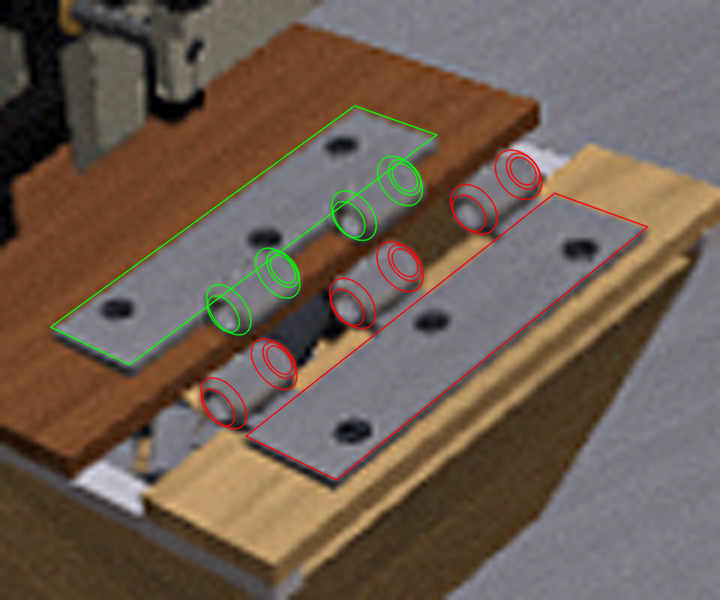

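In both views the lid and bin overlays sit off by the same small amount, so the relative alignment is good to under 1 mm. I'll slide up the slope in slow steps, keeping about 3 mm above the rim.

Request:
arm_command --plan '[{"tx": 0.3,"ty": -0.02,"tz": 0.2,"wx": 0,"wy": 0,"wz": 0,"jaw": -1},{"tx": 0,"ty": 0,"tz": 0.3,"wx": 0,"wy": 0,"wz": 0,"jaw": -1},{"tx": 0,"ty": 0,"tz": 0.3,"wx": 0,"wy": 0,"wz": 0,"jaw": -1},{"tx": 0,"ty": 0,"tz": 0.2,"wx": 0,"wy": 0,"wz": 0,"jaw": -1},{"tx": 0,"ty": 0,"tz": 0.2,"wx": 0,"wy": 0,"wz": 0,"jaw": -1},{"tx": 0,"ty": 0,"tz": 0,"wx": 0,"wy": 0,"wz": 0,"jaw": -1},{"tx": 0,"ty": 0,"tz": 0,"wx": 0,"wy": 0,"wz": 0,"jaw": -1}]'

```text
time: 11.7
tool_pos: [521.5, 242.0, 156.6]
tcp_rot: [0.0, 1.187, 0.21]
contact_force: [-0.4, 0.5, -5.0]
grip_width: 15.5
```

```bash

python3 - <<'E'
from h import *
snap('wrist','w10'); o=load('w10'); rel(o); print(o['moment'])
cv2.imwrite('pics/s10.png',imaging.capture('scene'))
overlay('w10','w10o',(340,512,60,310),2.4)
im=cv2.imread('pics/w10.png')
cv2.imwrite('pics/w10c.png',cv2.resize(im[60:310,340:512],None,fx=2.4,fy=2.4,interpolation=2))
E
```

```text
t 11.7 pos [521.5 242.  156.6] q [ 0.32  0.37  1.84 -0.08  0.55  0.17] F [-0.4  0.5 -5. ] w 15.5
[[0.366, -0.208, 0.907], [0.078, 0.978, 0.193], [-0.927, 0.0, 0.375]]
lid off seated, leaf axes [-12.06  -0.05   3.07] roterr deg [-0.03  0.01 -0.07]
[-0.24691069  0.69030142  0.01415752]
```

View pics/w10c.png

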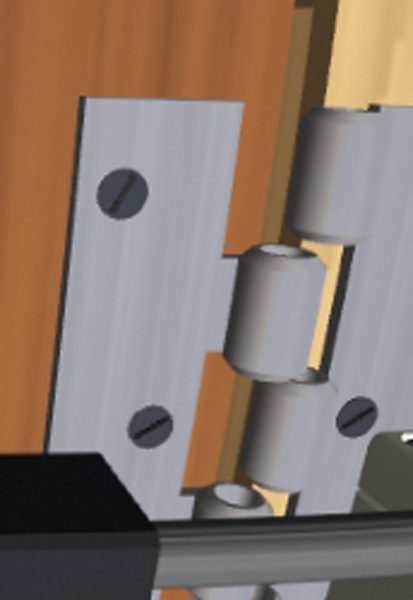

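Request:
arm_command --plan '[{"tx": 0,"ty": 0,"tz": 0.2,"wx": 0,"wy": 0,"wz": 0,"jaw": -1},{"tx": 0,"ty": 0,"tz": 0.2,"wx": 0,"wy": 0,"wz": 0,"jaw": -1},{"tx": 0,"ty": 0,"tz": 0.2,"wx": 0,"wy": 0,"wz": 0,"jaw": -1},{"tx": 0,"ty": 0,"tz": 0.2,"wx": 0,"wy": 0,"wz": 0,"jaw": -1},{"tx": 0,"ty": 0,"tz": 0.1,"wx": 0,"wy": 0,"wz": 0,"jaw": -1},{"tx": 0,"ty": 0,"tz": 0.1,"wx": 0,"wy": 0,"wz": 0,"jaw": -1},{"tx": 0,"ty": 0,"tz": 0,"wx": 0,"wy": 0,"wz": 0,"jaw": -1},{"tx": 0,"ty": 0,"tz": 0,"wx": 0,"wy": 0,"wz": 0,"jaw": -1}]'

```text
time: 12.6
tool_pos: [530.6, 243.9, 160.1]
tcp_rot: [0.0, 1.187, 0.209]
contact_force: [0.4, -0.0, -8.3]
grip_width: 15.8
```

```bash

python3 - <<'E'
from h import *
snap('wrist','w11'); o=load('w11'); rel(o); print(o['moment'])
cv2.imwrite('pics/s11.png',imaging.capture('scene'))
overlay('w11','w11o',(340,512,60,310),2.4)
im=cv2.imread('pics/w11.png');a=cv2.resize(im[60:310,340:512],None,fx=2.4,fy=2.4,interpolation=2)
cv2.imwrite('pics/w11c.png',np.hstack([a[:,:390],cv2.imread('pics/w11o.png')[:,:390]]))
s=cv2.imread('pics/s11.png')
cv2.imwrite('pics/s11c.png',cv2.resize(s[85:185,320:440],None,fx=6,fy=6,interpolation=2))
E
```

```text
t 12.6 pos [530.6 243.9 160.1] q [ 0.32  0.38  1.81 -0.08  0.57  0.17] F [ 0.4 -0.  -8.3] w 15.8
[[0.366, -0.208, 0.907], [0.078, 0.978, 0.193], [-0.927, 0.0, 0.374]]
lid off seated, leaf axes [-2.19 -0.12  2.85] roterr deg [-0.03  0.02 -0.08]
[-0.41255577  1.2972026  -0.01506541]
```

View pics/w11c.png

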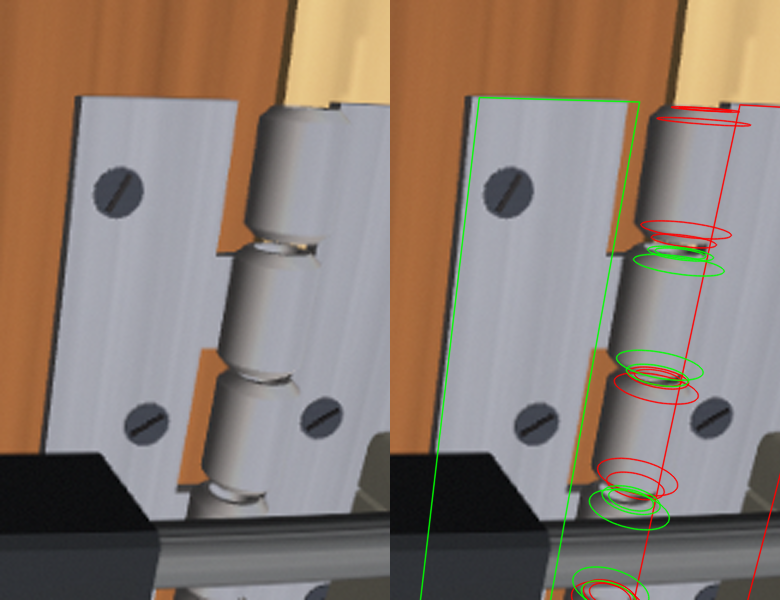

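View pics/s11c.png

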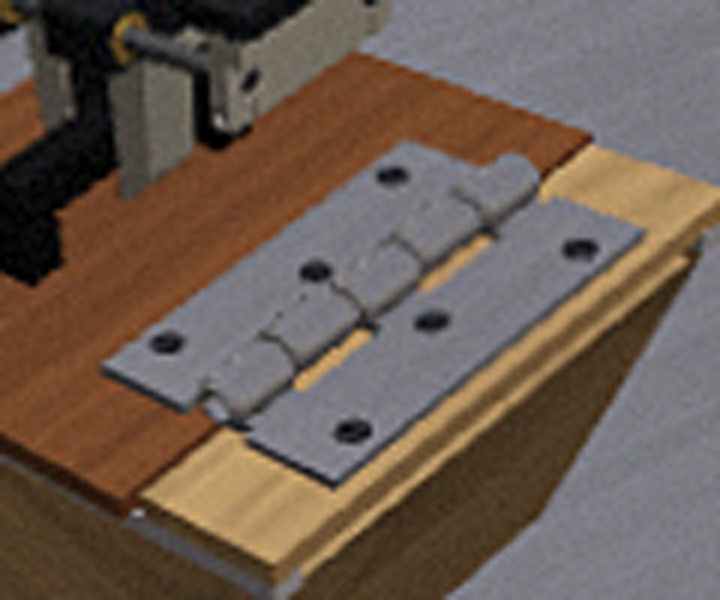

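The lid edge, 3 mm up, is riding under the bin's knuckles: the force rose by about 4 N and the plate corner moved from column 82 to 78 in the crop. The lid has to lie on the rim before it slides in, so I'll back off, lower it and recheck.

Request:
arm_command --plan '[{"tx": 0,"ty": 0,"tz": -0.4,"wx": 0,"wy": 0,"wz": 0,"jaw": -1},{"tx": 0,"ty": 0,"tz": -0.5,"wx": 0,"wy": 0,"wz": 0,"jaw": -1},{"tx": 0,"ty": 0,"tz": -0.3,"wx": 0,"wy": 0,"wz": 0,"jaw": -1},{"tx": 0,"ty": 0,"tz": 0,"wx": 0,"wy": 0,"wz": 0,"jaw": -1},{"tx": 0,"ty": 0,"tz": 0,"wx": 0,"wy": 0,"wz": 0,"jaw": -1},{"tx": 0,"ty": 0,"tz": 0,"wx": 0,"wy": 0,"wz": 0,"jaw": -1}]'

```text
time: 13.3
tool_pos: [520.1, 241.8, 156.3]
tcp_rot: [0.001, 1.186, 0.21]
contact_force: [0.7, 0.3, -4.9]
grip_width: 16.1
```

```bash

python3 - <<'E'
from h import *
snap('wrist','w12'); o=load('w12'); rel(o); print(o['moment'])
a=cv2.imread('pics/w12.png');b=cv2.imread('pics/w10.png')
f=lambda im:cv2.resize(im[60:310,340:500],None,fx=2.4,fy=2.4,interpolation=2)
cv2.imwrite('pics/w12c.png',np.hstack([f(b),f(a)]))
# lid shift between pictures: plate patch tracking
import sys
for n in ('w6','w9','w10','w11','w12'):
    im=cv2.imread(f'pics/{n}.png')
    for (x,y) in ((391,140),(402,238)):
        g=cv2.cvtColor(cv2.imread('pics/w6.png'),6);h=cv2.cvtColor(im,6)
        p,_,_=cv2.calcOpticalFlowPyrLK(g,h,np.array([[[x,y]]],np.float32),None,winSize=(21,21)); print(n,(p.ravel()-[x,y]).round(2),end=' ')
    for (x,y) in ((255,152),(88,24),(456,32)):
        p,_,_=cv2.calcOpticalFlowPyrLK(g,h,np.array([[[x,y]]],np.float32),None,winSize=(21,21)); print((p.ravel()-[x,y]).round(2),end=' ')
    print()
E
```

```text
t 13.3 pos [520.1 241.8 156.3] q [ 0.32  0.37  1.84 -0.08  0.55  0.18] F [ 0.7  0.3 -4.9] w 16.1
[[0.367, -0.208, 0.907], [0.078, 0.978, 0.193], [-0.927, 0.0, 0.376]]
lid off seated, leaf axes [-1.35e+01  1.00e-02  3.42e+00] roterr deg [-0.02 -0.06 -0.07]
[-0.24949526  0.72130835  0.07760087]
w6 [0. 0.] w6 [0. 0.] [0. 0.] [0. 0.] [0. 0.] 
w9 [-0.13 -0.  ] w9 [-0.09  0.01] [ 6.44 -0.14] [-0.33  0.14] [-0.64 -0.1 ] 
w10 [-0.15 -0.01] w10 [-0.09  0.01] [ 6.3  -0.16] [-0.21  0.16] [16.52 12.34] 
w11 [-1.87 -0.5 ] w11 [-1.83 -1.15] [ 6.14 -0.22] [-2.56 -0.35] [ 1.66 10.91] 
w12 [-0.71 -0.33] w12 [-0.67 -0.54] [ 6.2 -0.2] [-1.07 -0.  ] [18.43 12.45]
```

View pics/w12c.png

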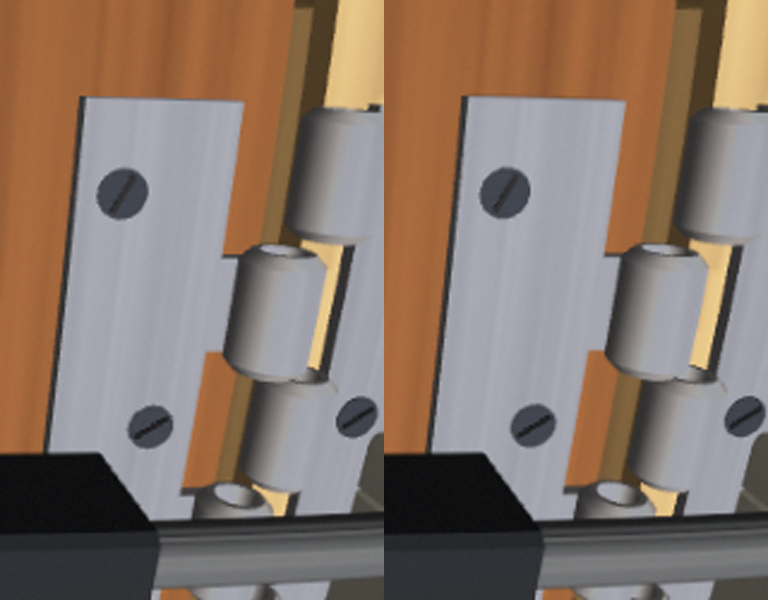

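Request:
arm_command --plan '[{"tx": 0.15,"ty": 0,"tz": 0,"wx": 0,"wy": 0,"wz": 0,"jaw": -1},{"tx": 0.1,"ty": 0,"tz": 0,"wx": 0,"wy": 0,"wz": 0,"jaw": -1},{"tx": 0,"ty": 0,"tz": 0,"wx": 0,"wy": 0,"wz": 0,"jaw": -1},{"tx": 0,"ty": 0,"tz": 0,"wx": 0,"wy": 0,"wz": 0,"jaw": -1}]'

```text
time: 13.75
tool_pos: [520.9, 241.9, 153.9]
tcp_rot: [0.0, 1.186, 0.21]
contact_force: [-0.7, -1.0, -2.8]
grip_width: 16.0
```

```bash
cat > r.py <<'E'
from h import *
o=readout.get_obs(); rel(o); f=Rb.T@o['contact_force']; m=Rb.T@o['moment']
print('t',o['time'],'F leaf axes',f.round(1),'M',m.round(2),'w',round(o['grip_width'],1))
E
python3 r.py
```

```text
lid off seated, leaf axes [-13.66  -0.02   0.86] roterr deg [-0.02 -0.05 -0.07]
t 13.75 F leaf axes [-1.9 -0.9 -2.3] M [-0.04  0.54  0.03] w 16.0
```

Request:
arm_command --plan '[{"tx": 0.05,"ty": 0,"tz": 0,"wx": 0,"wy": 0,"wz": 0,"jaw": -1},{"tx": 0.05,"ty": 0,"tz": 0,"wx": 0,"wy": 0,"wz": 0,"jaw": -1},{"tx": 0,"ty": 0,"tz": 0,"wx": 0,"wy": 0,"wz": 0,"jaw": -1},{"tx": 0,"ty": 0,"tz": 0,"wx": 0,"wy": 0,"wz": 0,"jaw": -1}]'

```text
time: 14.15
tool_pos: [521.2, 242.1, 153.5]
tcp_rot: [0.0, 1.185, 0.21]
contact_force: [-4.4, -1.0, 2.9]
grip_width: 15.7
```

```bash
python3 r.py
```

```text
lid off seated, leaf axes [-13.44   0.08   0.49] roterr deg [-0.02 -0.09 -0.07]
t 14.15 F leaf axes [-3.1 -0.   4.4] M [-0.11  0.65  0.01] w 15.7
```

The lid rests on the rim with about 9 N of press. Now I'll slide it up the slope.

Request:
arm_command --plan '[{"tx": 0,"ty": 0,"tz": 0.15,"wx": 0,"wy": 0,"wz": 0,"jaw": -1},{"tx": 0,"ty": 0,"tz": 0.2,"wx": 0,"wy": 0,"wz": 0,"jaw": -1},{"tx": 0,"ty": 0,"tz": 0.2,"wx": 0,"wy": 0,"wz": 0,"jaw": -1},{"tx": 0,"ty": 0,"tz": 0.2,"wx": 0,"wy": 0,"wz": 0,"jaw": -1},{"tx": 0,"ty": 0,"tz": 0.15,"wx": 0,"wy": 0,"wz": 0,"jaw": -1},{"tx": 0,"ty": 0,"tz": 0.1,"wx": 0,"wy": 0,"wz": 0,"jaw": -1},{"tx": 0,"ty": 0,"tz": 0,"wx": 0,"wy": 0,"wz": 0,"jaw": -1},{"tx": 0,"ty": 0,"tz": 0,"wx": 0,"wy": 0,"wz": 0,"jaw": -1}]'

```text
time: 14.95
tool_pos: [530.5, 244.1, 157.4]
tcp_rot: [0.001, 1.185, 0.21]
contact_force: [-5.4, -1.7, 6.3]
grip_width: 15.6
```

```bash
python3 r.py;  python3 - <<'E'
from h import *
snap('wrist','w13'); a=cv2.imread('pics/w13.png')
cv2.imwrite('pics/w13c.png',cv2.resize(a[60:310,340:500],None,fx=2.4,fy=2.4,interpolation=2))
E
```

```text
lid off seated, leaf axes [-3.2   0.1   0.54] roterr deg [-0.01 -0.11 -0.07]
t 14.95 F leaf axes [-2.8 -0.5  7.9] M [-0.13  0.53  0.03] w 15.6
t 14.95 pos [530.5 244.1 157.4] q [ 0.32  0.38  1.81 -0.08  0.56  0.17] F [-5.4 -1.7  6.3] w 15.6
[[0.368, -0.208, 0.906], [0.079, 0.978, 0.193], [-0.926, 0.0, 0.376]]
```

View pics/w13c.png

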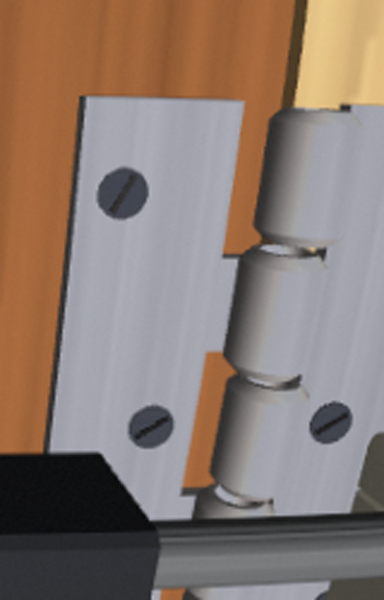

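Request:
arm_command --plan '[{"tx": 0,"ty": 0,"tz": 0.1,"wx": 0,"wy": 0,"wz": 0,"jaw": -1},{"tx": 0,"ty": 0,"tz": 0.1,"wx": 0,"wy": 0,"wz": 0,"jaw": -1},{"tx": 0,"ty": 0,"tz": 0.05,"wx": 0,"wy": 0,"wz": 0,"jaw": -1},{"tx": 0,"ty": 0,"tz": 0.05,"wx": 0,"wy": 0,"wz": 0,"jaw": -1},{"tx": 0,"ty": 0,"tz": 0,"wx": 0,"wy": 0,"wz": 0,"jaw": -1},{"tx": 0,"ty": 0,"tz": 0,"wx": 0,"wy": 0,"wz": 0,"jaw": -1}]'

```text
time: 15.6
tool_pos: [532.8, 244.6, 158.3]
tcp_rot: [0.001, 1.186, 0.21]
contact_force: [-6.5, -2.2, 6.2]
grip_width: 15.6
```

```bash
python3 r.py;  python3 - <<'E'
from h import *
snap('wrist','w14'); a=cv2.imread('pics/w14.png')
cv2.imwrite('pics/w14c.png',cv2.resize(a[60:310,340:500],None,fx=2.4,fy=2.4,interpolation=2))
E
```

```text
lid off seated, leaf axes [-0.73  0.07  0.42] roterr deg [-0.02 -0.05 -0.07]
t 15.6 F leaf axes [-4.  -0.8  8.3] M [-0.01  0.77  0.02] w 15.6
t 15.6 pos [532.8 244.6 158.3] q [ 0.32  0.39  1.81 -0.08  0.57  0.17] F [-6.5 -2.2  6.2] w 15.6
[[0.367, -0.208, 0.907], [0.078, 0.978, 0.193], [-0.927, 0.0, 0.375]]
```

View pics/w14c.png

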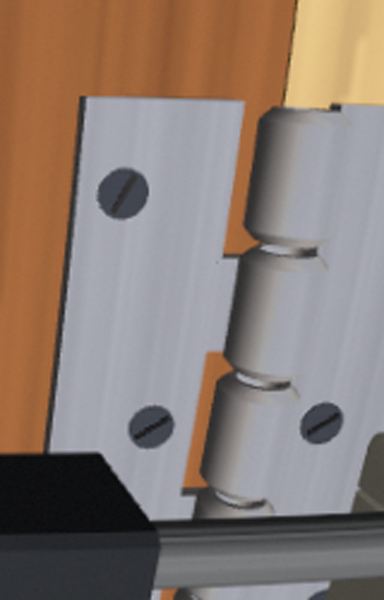

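The knuckle silhouettes line up at columns 253, 230 and 207 (mid-rows 178, 315 and 440), so the fit is within about 0.3 mm. I'll nudge up to feel for the butt.

Request:
arm_command --plan '[{"tx": 0,"ty": 0,"tz": 0.05,"wx": 0,"wy": 0,"wz": 0,"jaw": -1},{"tx": 0,"ty": 0,"tz": 0.05,"wx": 0,"wy": 0,"wz": 0,"jaw": -1},{"tx": 0,"ty": 0,"tz": 0,"wx": 0,"wy": 0,"wz": 0,"jaw": -1},{"tx": 0,"ty": 0,"tz": 0,"wx": 0,"wy": 0,"wz": 0,"jaw": -1}]'

```text
time: 16.05
tool_pos: [533.3, 244.7, 158.5]
tcp_rot: [0.0, 1.187, 0.21]
contact_force: [-8.6, -1.6, 6.9]
grip_width: 15.7
```

```bash
python3 r.py
```

```text
lid off seated, leaf axes [-0.16  0.08  0.31] roterr deg [-0.02 -0.01 -0.06]
t 16.05 F leaf axes [-5.5  0.2  9.6] M [-0.08  0.92  0.07] w 15.7
```

Request:
arm_command --plan '[{"tx": 0,"ty": 0,"tz": 0.05,"wx": 0,"wy": 0,"wz": 0,"jaw": -1},{"tx": 0,"ty": 0,"tz": 0,"wx": 0,"wy": 0,"wz": 0,"jaw": -1},{"tx": 0,"ty": 0,"tz": 0,"wx": 0,"wy": 0,"wz": 0,"jaw": -1}]'

```text
time: 16.35
tool_pos: [533.3, 244.7, 158.5]
tcp_rot: [0.0, 1.188, 0.21]
contact_force: [-8.7, -3.6, 7.8]
grip_width: 15.3
```

```bash
python3 r.py;  python3 - <<'E'
from h import *
snap('wrist','w15'); a=cv2.imread('pics/w15.png')
cv2.imwrite('pics/s15.png',imaging.capture('scene'))
overlay('w15','w15o',(340,512,60,310),2.4)
cv2.imwrite('pics/w15c.png',np.hstack([cv2.resize(a[60:310,340:500],None,fx=2.4,fy=2.4,interpolation=2),cv2.imread('pics/w15o.png')[:,:384]]))
s=cv2.imread('pics/s15.png')
cv2.imwrite('pics/s15c.png',cv2.resize(s[85:185,320:440],None,fx=6,fy=6,interpolation=2))
E
```

```text
lid off seated, leaf axes [-0.16  0.09  0.19] roterr deg [-0.02  0.05 -0.06]
t 16.35 F leaf axes [-5.7 -1.7 10.7] M [-0.07  1.13  0.02] w 15.3
t 16.35 pos [533.3 244.7 158.5] q [ 0.32  0.39  1.8  -0.08  0.57  0.17] F [-8.7 -3.6  7.8] w 15.3
[[0.366, -0.208, 0.907], [0.078, 0.978, 0.193], [-0.928, 0.0, 0.374]]
```

View pics/w15c.png

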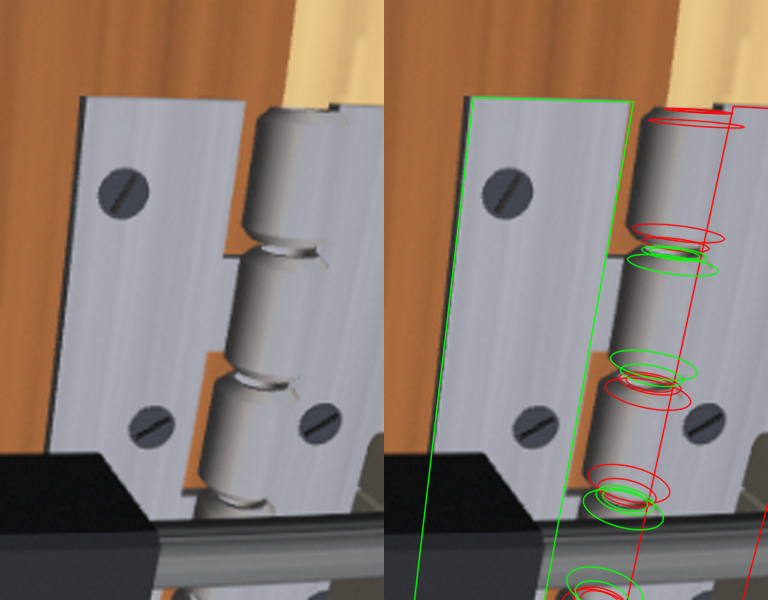

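View pics/s15c.png

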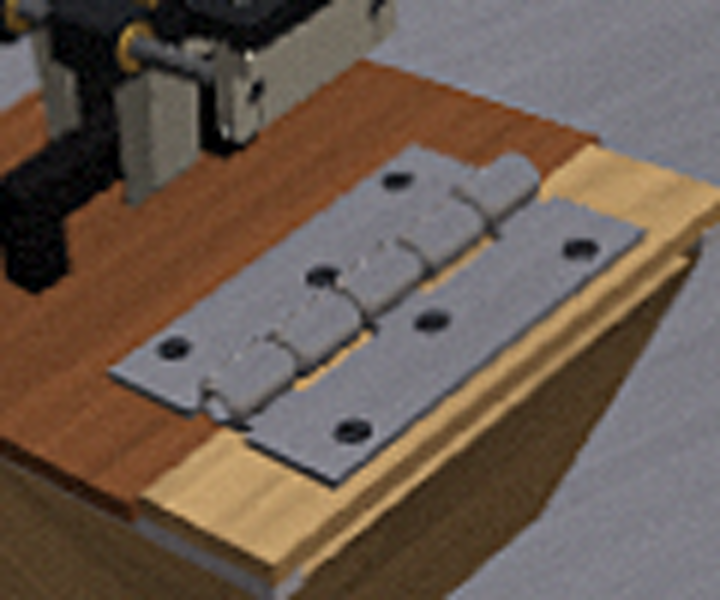

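The lid has butted: the seam is closed, the TCP stopped and the moment rose. I'll ease off half a millimetre and let it settle.

Request:
arm_command --plan '[{"tx": 0,"ty": 0,"tz": -0.05,"wx": 0,"wy": 0,"wz": 0,"jaw": -1},{"tx": 0,"ty": 0,"tz": 0,"wx": 0,"wy": 0,"wz": 0,"jaw": -1},{"tx": 0,"ty": 0,"tz": 0,"wx": 0,"wy": 0,"wz": 0,"jaw": -1},{"tx": 0,"ty": 0,"tz": 0,"wx": 0,"wy": 0,"wz": 0,"jaw": -1},{"tx": 0,"ty": 0,"tz": 0,"wx": 0,"wy": 0,"wz": 0,"jaw": -1},{"tx": 0,"ty": 0,"tz": 0,"wx": 0,"wy": 0,"wz": 0,"jaw": -1}]'

```text
time: 17.05
tool_pos: [533.3, 244.7, 158.5]
tcp_rot: [0.0, 1.187, 0.21]
contact_force: [-7.8, -1.5, 5.8]
grip_width: 15.8
```

```bash
python3 r.py;  python3 - <<'E'
from h import *
snap('wrist','w16'); a=cv2.imread('pics/w16.png')
s=imaging.capture('scene');cv2.imwrite('pics/s16.png',s)
cv2.imwrite('pics/w16c.png',cv2.resize(a[60:310,340:500],None,fx=2.4,fy=2.4,interpolation=2))
for (x,y) in ((391,140),(402,238),(88,24)):
    g=cv2.cvtColor(cv2.imread('pics/w6.png'),6);h=cv2.cvtColor(a,6)
    p,_,_=cv2.calcOpticalFlowPyrLK(g,h,np.array([[[x,y]]],np.float32),None,winSize=(21,21)); print((p.ravel()-[x,y]).round(2))
E
python3 r.py
```

```text
lid off seated, leaf axes [-0.14  0.07  0.3 ] roterr deg [-0.02 -0.01 -0.06]
t 17.05 F leaf axes [-5.2  0.2  8.4] M [-0.08  0.9   0.06] w 15.8
t 17.05 pos [533.3 244.7 158.5] q [ 0.32  0.39  1.8  -0.08  0.57  0.17] F [-7.8 -1.5  5.8] w 15.8
[[0.366, -0.208, 0.907], [0.078, 0.978, 0.193], [-0.927, 0.0, 0.375]]
[ 0.25 -0.11]
[0.3  0.12]
[0.19 0.4 ]
lid off seated, leaf axes [-0.17  0.1   0.3 ] roterr deg [-0.02 -0.   -0.06]
t 17.15 F leaf axes [-5.5  0.5  9.3] M [-0.08  0.93  0.05] w 16.1
```

View pics/w16c.png

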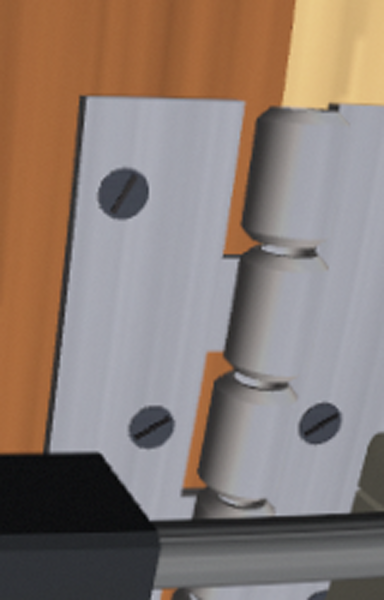

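View pics/s16.png

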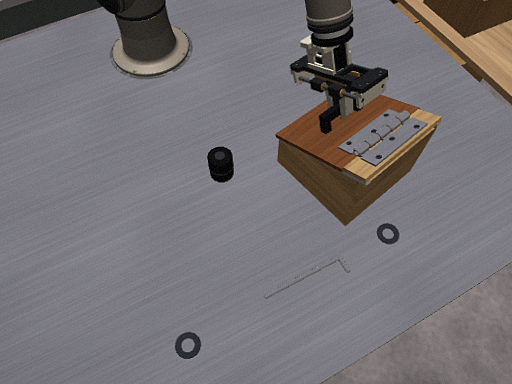

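The lid lies on the rim with its knuckles in one line and the seam closed. The pin, hammer head and washers are where they started, and the arm is at rest. Handing in.

```bash
python3 -c "
from plant import bot
print(bot.close_job())"
```

```text
the job is handed in; nothing more can be done
None
```

The lid is seated on the sloping rim with its hinge knuckles fitted between the bin's. I handed in at about 17 s, with the gripper still holding the pull and the arm at rest.

**How it went:** I gripped the lid by its pull, carried it over the bin, tilted it 22° and laid it on the rim. Then I slid it up slowly until its edge met the bin's board.

**Last checks:**
- **Position:** by the arm's readings the lid is within about 0.3 mm and 0.1° of the seated pose. The wrist picture shows the knuckles I could see in one line and the seam against the board closed.
- **Forces:** the lid presses on the rim with about 13 N, and the push along the slope reads about 5 N. The highest wrist force I read was about 12 N.
- **Other things:** the scene view shows the pin, hammer head and both washers where they started.

**What failed or disagreed:**
- **First slide-in:** it ran about 3 mm too high, and the lid's edge caught lightly under the bin's knuckles (about 4 N extra). I backed off, set the lid on the rim and slid it in again. It moved less than half a millimetre in the grip.
- **Wrist camera:** its heights read 3 to 4 mm low for both the bin and the lid. I used the known heights instead.
- **Not seen:** in the last wrist picture the gripper hides the hinge's far (-y) end. The scene view shows the whole hinge, but only coarsely.

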